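Raise the barrier and pass the sample box through

TASK

With the fingertips, push the barrier arm that crosses the sample lane up past its balance point so that it stays raised by itself, then push the sample box along the lane, under the raised arm, until it rests against the end stop. Only push: do not lift, carry or tip the box. Leave the other things on the table where they are.

Things in the scene. Friction and masses are not known exactly. Their poses are not given: they have to be found in the camera images.
- lane: Sample lane fixed to the table: white board 126 x 450 mm, floor at z = 8 mm, aluminium rail along each long side (8 mm wide, tops at 34 mm, 110 mm between). Origin: on the table, under the lane's middle where the barrier arm crosses. x points across the lane, away from the robot; y along it, from the open end (-230 mm) to the end stop (+200 mm). Upright; yaw within 0.25 rad.
- stop_face (a point): Middle of the lane-side face of the end stop: an aluminium plate 110 mm wide whose top is 54 mm above the table; lane frame (0, 200, 31) mm. The box is home when its face is against this.
- barrier (a joint): Barrier arm angle, rad: 0 = down, level across the lane (the start); 1.66 = fully up, just past upright, leaning away from the robot. A dark steel counterweight behind and above the pivot puts the balance point at about 0.86: below it the arm falls back, beyond about 0.95 it swings on to 1.66 by itself and stays. No spring or latch; raising needs about 0.7 N at the rubber grip.
- pivot (a point): Hinge axis of the barrier arm, on the far side of the lane: lane frame (115, 0, 70) mm. The axis lies along the lane's y; the arm rises from pointing at the robot to upright. Two steel cheeks, tops 86 mm above the table, hold it.
- grip (a point): Middle of the black rubber sleeve at the free end of the barrier arm: round, 20 mm diameter, 60 mm long, on the arm's axis 215 mm from the pivot (the rest of the arm is 18 mm tube; the end lies 250 mm from the pivot). Arm down: lane frame (-100, 0, 70) mm, outside the rail, free space beneath and on its left, so a finger leaning 45 degrees can get under it from the side and push it up. Arm up: 284 mm high.
- sample_box: Closed white box with a grey lid, 98 mm across the lane (x) by 92 mm along it (y) by 80 mm tall, 0.25 to 0.53 kg, too tall to pass under the lowered arm. Origin: centre of its underside. It stands loose on the lane's floor, 125 to 155 mm before the arm, and slides between the rails with 6 mm play on each side. To be pushed only.
- jar: Bystander: amber jar, 48 mm diameter, 60 mm tall; origin at the centre of its underside.
- tube_rack: Bystander: white rack with four capped tubes, 45 x 100 mm, 70 mm tall, standing before the lane on its right; origin at the centre of its underside.
- sanitiser: Bystander: clear bottle, 54 mm diameter, 150 mm tall, behind the lane on the left; origin at the centre of its underside.
- tub_jar: Bystander: white jar, 70 mm diameter, 85 mm tall, behind the lane on the right; origin at the centre of its underside.
- bowl: Bystander: steel bowl, 200 mm diameter, 65 mm tall, to the right; origin at the centre of its underside.
- cup: Bystander: white cup, 72 mm diameter, 80 mm tall, to the left; origin at the centre of its underside.
There are look-alikes about, which are no part of the job. What is shaped like the sample_box but blue is not meant.

How it is judged:
On the way, in this order (a step that is already met when the one before it is completed fails the run):
1. the barrier arm is up and stays up with nothing touching it (value of joint barrier above 1.5 rad and contact force between anything else and barrier below 0.05 N), for 0.4 s.
2. the sample box is against the end stop, under the raised arm's path (value of joint barrier above 1.5 rad and y of sample_box in the frame of lane above 0.146 m and z of sample_box in the frame of lane below 0.014 m), for 0.2 s.
At the end, for the whole second after the job is handed in: The barrier arm stands raised by itself (above 1.5 rad) and still; the sample box stands flat on the lane's floor, at rest, within 8 mm of the end stop (all of step 2 and velocity of joint barrier between -0.1 and 0.1 rad/s and angle between sample_box's own z axis and vertical below 0.1 rad and linear speed of sample_box below 0.02 m/s); the robot touches nothing.
It fails at once if the sample box is lifted more than 12 mm off the lane or tipped more than 0.3 rad (z of sample_box in the frame of lane above 0.02 m or angle between sample_box's own z axis and vertical above 0.3 rad).
It fails at once if the sample box is in the gateway while the arm is not up (y of sample_box in the frame of lane above -0.03 m and value of joint barrier below 1.3 rad).
It fails at once if a bystander is moved more than 30 mm or knocked over (distance of any of jar, tube_rack, sanitiser, tub_jar, bowl, cup from where it was at the start of the episode above 0.03 m or angle between any of jar, tube_rack, sanitiser, tub_jar, bowl, cup's own z axis and vertical above 0.5 rad).
It also fails if it takes over 61 s, if anything falls off the work surface, if the arm or the gripper's body presses on something with over 40 N, if the wrist force passes 120 N, or if a joint passes its speed limit or range.

ROBOT

A 6-joint arm with a two-finger parallel gripper is mounted at the origin on the work surface. World frame = base frame: x ahead of the robot, y to its left, z up, the work surface at z = 0. Lengths are in m, angles in rad, forces in N, time in s.
With the tool pointing down it reaches from about 0.375 to 0.9 m from the base axis. Payload 3.1 kg.
Tool frame: the origin (TCP) lies at the centre of the arm's flange, where the gripper is bolted on; the fingertips stand 182 mm ahead of it and the grasp point (between the pads) lies 164 mm ahead of it; z points along the fingers, y is the line along which they close (so a half turn about z gives the same grasp; the last joint's range is limited). The gripper opens to 87 mm and grips with 3 to 60 N. Pads are 19 mm wide; open, the fingers measure 117 mm over their backs; the gripper's body (75 mm by 190 mm) begins 51 mm behind the grasp point.
Start: joints at [1.079, 0.527, 1.433, -0, 1.181, -0.178], TCP at [0.193, 0.594, 0.405] pointing down, gripper open.
Joint ranges: [-3.08, 3.08], [-0.75, 2.2], [0.22, 2.44], [-1.43, 4.57], [0, 2.65], [-2.85, 2.85]. Speed limits (rad/s): [2.79, 2.79, 3.14, 3.14, 3.14, 3.14].

INTERFACE

Orientations are given as a unit quaternion [x, y, z, w].
In Python, from rig import * gives the robot as it stands.
- The arm moves only by the tool move_arm, never from a script. Its argument "commands" is a list that holds one entry, the list of rows, each a list of 6 numbers: the shift along the tool's x, y, z in units of 40 mm (1.0 is 40 mm), then the turn, a rotation vector about the tool's x, y, z in rad. A call has 1 to 12 rows; each row is the pose to reach, as a shift and turn from the pose commanded when the call began, along the tool's axes at that moment; what a row does not reach only later rows make up. A row lasts 1/8 s, in which the tool goes at most 62.5 mm and 10.7 degrees, less where a joint would pass 70% of its speed; a pose out of reach is approached as far as the arm can. A call with a gripper value outside its range is refused whole. "claw" is the closure, from -1 (fully open) to 1 (shut), so that 0 is half open, set as the call begins (left out, the last holds). The fingers move at their own pace and stop on an object; "squeeze" is the grip in N (left out, the last holds). Time passes only in rows, so rows that repeat a pose let the fingers close. It gives the time, the measured TCP pose, the force, the opening and the grip force at its end, in the units of the state.
- get_obs(): the state, without advancing time (a new reading comes with each control period).
- camera(name): name is "side" or "top"; returns a dict with "pixels" (400x640x3 uint8, blue, green, red), "range_z" (400x640 float32, m along the optical axis (not along the pixel's ray), 0 where there is no reading), "camera_matrix" (3x3 intrinsics, pixels), "D" ([k1, k2, p1, p2, k3] as OpenCV has them; the pictures are not rectified), "extrinsics" (4x4, takes a point from world to camera coordinates). Camera axes: x right, y up, looking along -z (the intrinsics and any distortion apply to the point x, -y, -z); pixel columns grow to the right and rows downward; lengths in m; the calibration is good to about 2 mm. A picture is of the moment at which its call begins.
- hand_in(): hands the job in; it is judged then, once.
The state is a dict: "time": time; "q": joint angles; "joint_velocities": joint speeds; "joint_torque": joint torques, N m; "position": TCP position; "tool_rot": TCP orientation; "ft_force": force on the tool from outside, world axes, zero at the start; "moment": the same for the moment, N m; "grip_width": finger opening in m; "grip_force": force on a finger pad.
Only numpy, scipy, OpenCV 4.12 (cv2) and the standard library are available. Lean on these libraries where they do the work, as an engineer would, in place of code of your own. Each camera call takes 0.05 s, during which the arm holds its last target. There are 200 camera calls.

## Working session

There is one attempt and no reset: what is moved stays moved. The work goes in short steps, Python scripts to look and compute and a tool call to move; the robot and the scene stay as the last step left them, time stands still between calls to the robot, and variables do not carry over. Pictures are saved under pics/ and viewed, at most 10 in all, crops included, and the job is handed in when it is done.

Besides the shell and the picture viewer there is one more tool, called after "Request:" as a command line: name --argument value ..., lists and objects as JSON in quotes. move_arm: Moves the arm, as the interface text tells. Its arguments: {"type":"object","properties":{"commands":{"type":"array","items":{"type":"array","items":{"type":"array","items":{"type":"number"}}}},"claw":{"type":"number"},"squeeze":{"type":"number"}},"required":["commands"]}

```bash
mkdir -p pics; ls; cat > h.py <<'E'
from rig import *
import numpy as np, cv2
from scipy.spatial.transform import Rotation as R
def snap(n,f):
    c=camera(n); cv2.imwrite(f'pics/{f}.png',c['pixels']); np.savez(f'pics/{f}.npz',**{k:np.array(v) for k,v in c.items()}); return c
def px(c,u,v,z=None):
    """world point of pixel: by depth, or on plane z"""
    K=np.array(c['camera_matrix']);D=np.array(c['D'],float);T=np.linalg.inv(np.array(c['extrinsics']))
    p=cv2.undistortPoints(np.array([[[u,v]]],float),K,D)[0,0]
    d=np.array([p[0],-p[1],-1.])
    if z is None:
        r=float(np.median(c['range_z'][int(v)-1:int(v)+2,int(u)-1:int(u)+2])); return (T@np.r_[d*r,1])[:3]
    w=T[:3,:3]@d; o=T[:3,3]; return o+w*(z-o[2])/w[2]
E
python3 - <<'E'
from h import *
for n in('top','side'): c=snap(n,n+'0'); print(np.linalg.inv(np.array(c['extrinsics'])).round(2))
print(get_obs())
E
```

```text
pics
[[-0.01  1.   -0.08  0.43]
 [-1.   -0.01  0.01 -0.02]
 [ 0.01  0.08  1.    1.58]
 [ 0.    0.    0.    1.  ]]
[[ 0.71  0.5  -0.5   0.01]
 [-0.7   0.48 -0.52 -0.63]
 [-0.02  0.72  0.69  0.86]
 [ 0.    0.    0.    1.  ]]
{'time': 0.1, 'q': array([ 1.07849959e+00,  5.28396634e-01,  1.43377474e+00, -1.54395787e-05,
        1.18139963e+00, -1.78500016e-01]), 'joint_velocities': array([-0.00163887, -0.00176551, -0.00348621, -0.00127695, -0.00067238,
        0.00031436]), 'joint_torque': array([-1.10639000e-04, -4.40988922e+01, -1.77150750e+01,  6.35082624e-02,
        5.33856370e-02, -5.20369360e-05]), 'position': array([0.1927466 , 0.59421441, 0.40385456]), 'tool_rot': array([ 1.56252442e-01,  9.87716658e-01, -9.36403225e-04, -3.18839808e-04]), 'ft_force': array([0.33482949, 0.4676392 , 0.40316363]), 'moment': array([-0.01593677, -0.00334042,  0.02564071]), 'grip_force': 0.0, 'grip_width': 0.08669012063365017}
```

View pics/top0.png

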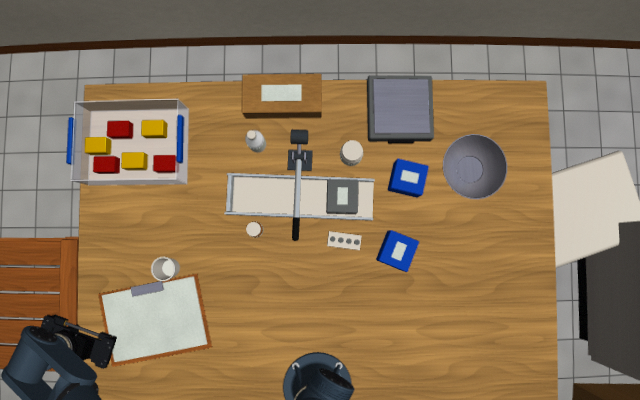

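View pics/side0.png

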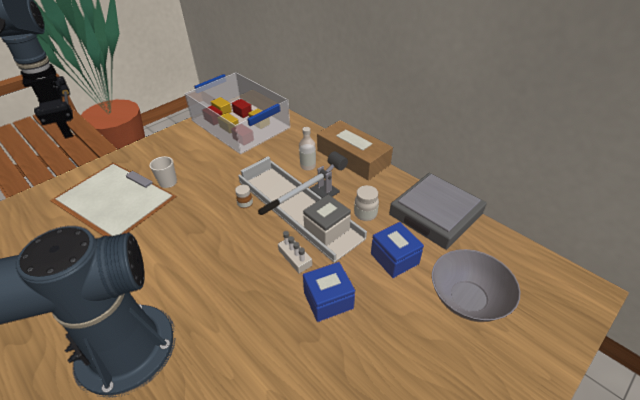

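The top view shows the lane from about (228,195) at the end stop to (373,198) at the open end. The grey-lidded box is at (342,196), the barrier grip at (295,232), the pivot at (300,160), the jar at (253,229) and the rack at (345,240). I'll enlarge that region.

```bash
python3 - <<'E'
import cv2
i=cv2.imread('pics/top0.png')[120:260,215:395]
cv2.imwrite('pics/c0.png',cv2.resize(i,None,fx=4.4,fy=4.2,interpolation=cv2.INTER_CUBIC)); print(i.shape)
E
```

```text
(140, 180, 3)
```

View pics/c0.png

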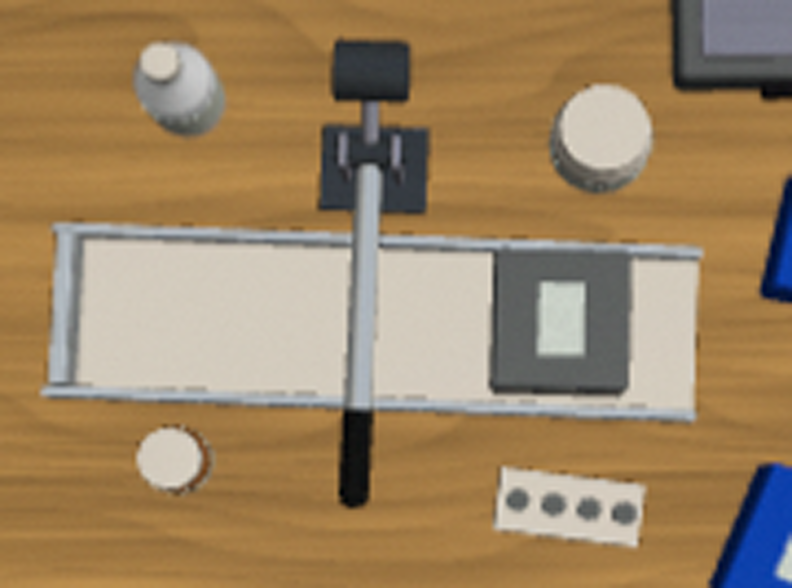

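```bash
cat >> h.py <<'E'
class Z(dict): pass
def load(f): return dict(np.load(f'pics/{f}.npz'))
E
python3 - <<'E'
from h import *
c=load('top0')
def q(a,b,z): return px(c,215+a/4.4-.4,120+b/4.2-.4,z)
P={k:q(*v) for k,v in dict(FL=(55,226,.034),FR=(700,250,.034),NL=(43,394,.034),NR=(695,418,.034),tip=(354,505,.07),piv=(372,152,.08),grip=(356,460,.08),b1=(493,252,.088),b2=(630,252,.088),b3=(628,391,.088),b4=(491,388,.088),jar=(172,460,.06),r1=(502,467,.05),r2=(644,486,.05),r3=(637,546,.05),r4=(496,528,.05),tub=(603,135,.085),san=(160,62,.15)).items()}
for k,v in P.items(): print(k,v.round(3))
d=(P['FL']-P['FR'])+(P['NL']-P['NR']);yaw=np.arctan2(-d[0],d[1]);print('yaw',yaw)
# lane centre along x from rails; y from arm line
L=R.from_euler('z',yaw).as_matrix()
m=np.mean([P[k] for k in('FL','FR','NL','NR')],0)
ml=L.T@m; armY=np.mean([(L.T@P[k])[1] for k in('tip','piv','grip')]); print('ends y', (L.T@P['FL'])[1]-armY,(L.T@P['FR'])[1]-armY,[(L.T@P[k])[1] for k in('tip','piv','grip')])
o=L@np.r_[ml[0],armY,0];o[2]=0;print('origin',o)
for k,v in P.items(): print(k,(L.T@(v-o)).round(3))
np.savez('lane.npz',o=o,yaw=yaw)
print(get_obs()['ft_force'])
E
```

```text
FL [0.646 0.264 0.034]
FR [ 0.624 -0.181  0.034]
NL [0.524 0.272 0.034]
NR [ 0.503 -0.175  0.034]
tip [0.443 0.056 0.07 ]
piv [0.69  0.043 0.08 ]
grip [0.474 0.054 0.08 ]
b1 [ 0.617 -0.038  0.088]
b2 [ 0.617 -0.129  0.088]
b3 [ 0.52  -0.126  0.088]
b4 [ 0.523 -0.035  0.088]
jar [0.476 0.179 0.06 ]
r1 [ 0.469 -0.043  0.05 ]
r2 [ 0.455 -0.138  0.05 ]
r3 [ 0.412 -0.133  0.05 ]
r4 [ 0.426 -0.038  0.05 ]
tub [ 0.7   -0.112  0.085]
san [0.741 0.176 0.15 ]
yaw -0.04836072289767748
ends y 0.2180572702392573 -0.22741190916795231 [np.float64(0.07782318476582871), np.float64(0.07597335073813358), np.float64(0.0772890874324606)]
origin [0.57470394 0.04930392 0.        ]
FL [0.061 0.218 0.034]
FR [ 0.061 -0.227  0.034]
NL [-0.061  0.22   0.034]
NR [-0.061 -0.228  0.034]
tip [-0.132  0.001  0.07 ]
piv [ 0.115 -0.001  0.08 ]
grip [-0.101  0.     0.08 ]
b1 [ 0.047 -0.085  0.088]
b2 [ 0.05  -0.176  0.088]
b3 [-0.046 -0.178  0.088]
b4 [-0.048 -0.087  0.088]
jar [-0.105  0.125  0.06 ]
r1 [-0.101 -0.097  0.05 ]
r2 [-0.111 -0.193  0.05 ]
r3 [-0.153 -0.19   0.05 ]
r4 [-0.144 -0.094  0.05 ]
tub [ 0.133 -0.155  0.085]
san [0.16  0.134 0.15 ]
[0.33482949 0.4676392  0.40316363]
```

```bash
cat >> h.py <<'E'
l=np.load('lane.npz'); o=l['o']; L=R.from_euler('z',float(l['yaw']))
s=.5**.5
TILT=L*R.from_matrix(np.array([[0,s,-s],[1,0,0],[0,-s,-s]]).T)   # columns x,y,z
DOWN=L*R.from_matrix(np.array([[0,1,0],[1,0,0],[0,0,-1]]).T)
def rel(tips,rot,ob=None):
    "rows from the present pose for lane-frame tip points (mm)"
    ob=ob or get_obs(); R0=R.from_quat(ob['tool_rot']); out=[]
    for t in tips:
        tcp=o+L.apply(np.array(t)/1e3)-rot.apply([0,0,.182])
        out.append(np.r_[R0.inv().apply(tcp-ob['position'])/.04,(R0.inv()*rot).as_rotvec()].round(2).tolist())
    return out
def tip(ob=None):
    ob=ob or get_obs(); return (L.inv().apply(np.array(ob['position'])+R.from_quat(ob['tool_rot']).apply([0,0,.182])-o)*1e3).round(1)
E
python3 - <<'E'
from h import *
print(rel([(-100,90,200)],DOWN),rel([(-100,90,160)],TILT))
E
```

```text
[[-10.29, -8.49, 0.56, -0.0, 0.0, 1.31]] [[-9.44, -5.38, 2.89, 0.51, -0.67, 1.23]]
```

Request:
move_arm --commands '[[[-9.44, -5.38, 2.0, 0.51, -0.67, 1.23], [-9.44, -5.38, 2.0, 0.51, -0.67, 1.23], [-9.44, -5.38, 2.0, 0.51, -0.67, 1.23], [-9.44, -5.38, 2.0, 0.51, -0.67, 1.23], [-9.44, -5.38, 2.0, 0.51, -0.67, 1.23], [-9.44, -5.38, 2.0, 0.51, -0.67, 1.23], [-9.44, -5.38, 2.0, 0.51, -0.67, 1.23], [-9.44, -5.38, 2.89, 0.51, -0.67, 1.23], [-9.44, -5.38, 2.89, 0.51, -0.67, 1.23], [-9.44, -5.38, 2.89, 0.51, -0.67, 1.23], [-9.44, -5.38, 2.89, 0.51, -0.67, 1.23], [-9.44, -5.38, 2.89, 0.51, -0.67, 1.23]]]' --claw 1 --squeeze 10

```text
time: 1.6
position: [0.4853, 0.2739, 0.2906]
tool_rot: [0.667, 0.639, -0.276, 0.265]
ft_force: [0.6, 0.2, 0.2]
grip_width: 0.0002
grip_force: 0.0
```

```bash
python3 - <<'E'
from h import *
ob=get_obs();print(ob['time'],tip(ob),(R.from_quat(ob['tool_rot']).inv()*TILT).as_rotvec(),ob['q'],ob['grip_width'])
print(rel([(-100,54,88),(-100,-3,31)],TILT,ob))
E
```

```text
1.6 [-99.2  91.4 161.8] [ 0.00545607 -0.00049644  0.00262008] [ 0.45238402  0.70254506  1.59334676 -0.69196827  1.35017978  0.83175231] 0.00015872834850008465
[[0.64, -0.0, 1.97, 0.01, -0.0, 0.0], [0.64, -0.02, 3.98, 0.01, -0.0, 0.0]]
```

Request:
move_arm --commands '[[[0.64, 0, 1.0, 0, 0, 0], [0.64, 0, 1.97, 0, 0, 0], [0.64, 0, 1.97, 0, 0, 0], [0.64, 0, 2.5, 0, 0, 0], [0.64, 0, 3.0, 0, 0, 0], [0.64, 0, 3.5, 0, 0, 0], [0.64, 0, 3.98, 0, 0, 0], [0.64, 0, 3.98, 0, 0, 0], [0.64, 0, 3.98, 0, 0, 0]]]'

```text
time: 2.72
position: [0.4817, 0.1789, 0.1587]
tool_rot: [0.668, 0.638, -0.277, 0.265]
ft_force: [0.2, -0.1, -0.2]
grip_width: 0.0005
grip_force: 0.0
```

```bash
python3 - <<'E'
from h import *
snap('side','side1')
i=cv2.imread('pics/side1.png')[100:300,180:430]; cv2.imwrite('pics/c1.png',cv2.resize(i,None,fx=3,fy=3))
ob=get_obs();print(ob['time'],tip(ob),ob['ft_force'],ob['q'])
t=tip(ob); a=np.linspace(.1,1.2,12)
print(rel([t+[215*(1-np.cos(x)),0,215*np.sin(x)] for x in a],TILT,ob))
E
```

```text
2.775 [-98.5  -3.7  30.3] [-0.115428    1.02688637 -0.76237435] [ 0.29966845  0.88884294  1.75708714 -0.88494435  1.03736572  1.02524316]
[[-0.38, 0.04, -0.38, 0.0, 0.0, 0.0], [-0.76, 0.12, -0.75, 0.0, 0.0, 0.0], [-1.13, 0.26, -1.12, 0.0, 0.0, 0.0], [-1.49, 0.44, -1.48, 0.0, 0.0, 0.0], [-1.83, 0.68, -1.82, 0.0, 0.0, 0.0], [-2.15, 0.96, -2.14, 0.0, 0.0, 0.0], [-2.46, 1.28, -2.44, 0.0, 0.0, 0.0], [-2.74, 1.65, -2.72, 0.0, 0.0, 0.0], [-2.99, 2.05, -2.97, 0.0, 0.0, 0.0], [-3.21, 2.49, -3.19, 0.0, 0.0, 0.0], [-3.4, 2.96, -3.37, 0.0, 0.0, 0.0], [-3.56, 3.45, -3.53, 0.0, 0.0, 0.0]]
```

View pics/c1.png

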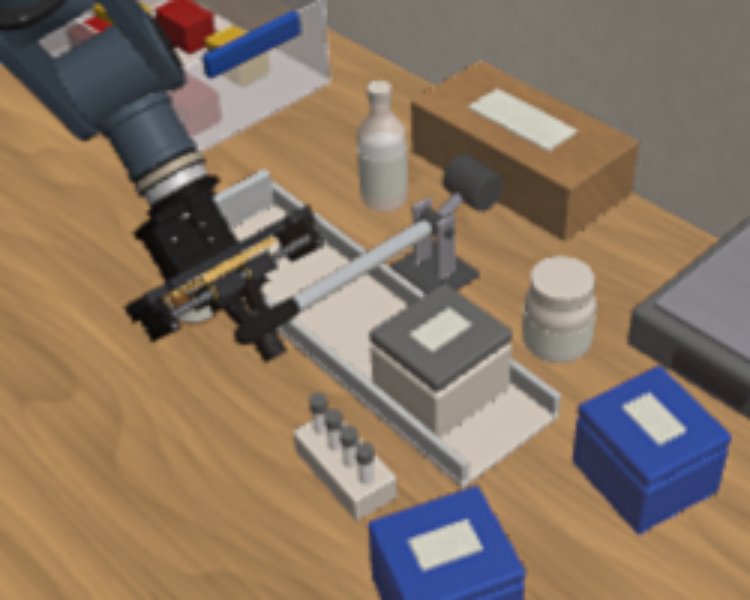

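The crop shows the closed fingers passing under the rubber grip, with the tip emerging at about (268,350). The barrier is still down, so I'll lift now.

Request:
move_arm --commands '[[[-0.38, 0.04, -0.38, 0, 0, 0], [-0.76, 0.12, -0.75, 0, 0, 0], [-1.13, 0.26, -1.12, 0, 0, 0], [-1.49, 0.44, -1.48, 0, 0, 0], [-1.83, 0.68, -1.82, 0, 0, 0], [-2.15, 0.96, -2.14, 0, 0, 0]]]'

```text
time: 3.52
position: [0.5196, 0.1775, 0.2811]
tool_rot: [0.668, 0.639, -0.276, 0.265]
ft_force: [-0.4, 0.4, -1.1]
grip_width: 0.0002
grip_force: 0.3
```

```bash
python3 - <<'E'
from h import *
snap('side','side2')
i=cv2.imread('pics/side2.png')[60:260,180:430]; cv2.imwrite('pics/c2.png',cv2.resize(i,None,fx=3,fy=3))
ob=get_obs();print(ob['time'],tip(ob),ob['ft_force'],ob['q'])
a=np.linspace(.7,1.25,6)
print(rel([np.array([-98.5,-3.7,30.3])+[215*(1-np.cos(x)),0,215*np.sin(x)] for x in a],TILT,ob))
E
```

```text
3.575 [-57.4  -3.2 154.8] [1.40119957 0.2488105  1.39784225] [ 0.27689909  0.69496932  1.64858484 -0.79612162  1.22618352  0.77138467]
[[-0.26, 0.28, -0.24, 0.01, -0.0, -0.0], [-0.56, 0.69, -0.54, 0.01, -0.0, -0.0], [-0.83, 1.14, -0.8, 0.01, -0.0, -0.0], [-1.06, 1.63, -1.03, 0.01, -0.0, -0.0], [-1.26, 2.15, -1.23, 0.01, -0.0, -0.0], [-1.41, 2.71, -1.37, 0.01, -0.0, -0.0]]
```

View pics/c2.png

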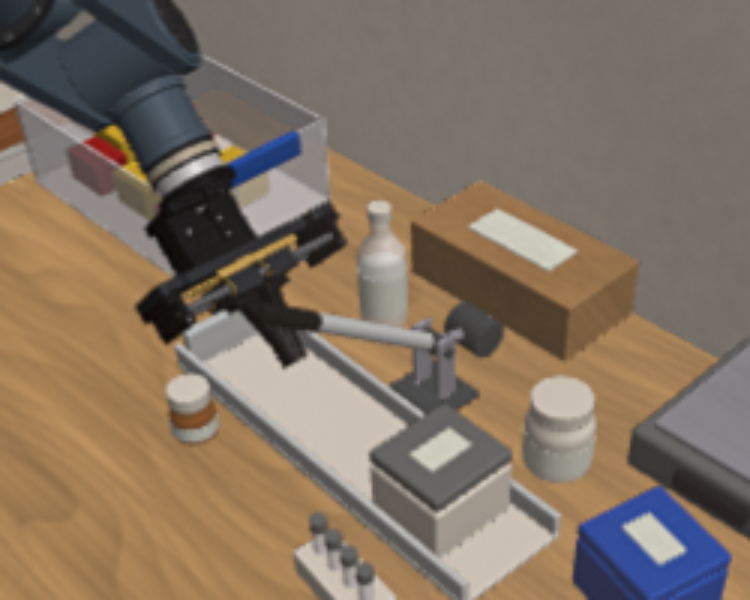

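The rod is riding on the finger at about (285,315), raised roughly 0.6 rad. I'll continue along the arc.

Request:
move_arm --commands '[[[-0.26, 0.28, -0.24, 0, 0, 0], [-0.56, 0.69, -0.54, 0, 0, 0], [-0.83, 1.14, -0.8, 0, 0, 0], [-1.06, 1.63, -1.03, 0, 0, 0], [-1.26, 2.15, -1.23, 0, 0, 0], [-1.41, 2.71, -1.37, 0, 0, 0], [-1.41, 2.71, -1.37, 0, 0, 0], [-1.41, 2.71, -1.37, 0, 0, 0], [-1.41, 2.71, -1.37, 0, 0, 0]]]'

```text
time: 4.7
position: [0.627, 0.1711, 0.3579]
tool_rot: [0.667, 0.639, -0.278, 0.264]
ft_force: [-0.2, -0.8, -0.7]
grip_width: 0.0005
grip_force: 0.0
```

```bash
python3 - <<'E'
from h import *
snap('side','side3')
i=cv2.imread('pics/side3.png')[30:230,180:430]; cv2.imwrite('pics/c3.png',cv2.resize(i,None,fx=3,fy=3))
ob=get_obs();print(ob['time'],tip(ob),ob['ft_force'],ob['q'])
print(rel([(-60,40,225),(-60,60,235)],TILT,ob),rel([(-90,-80,200),(-90,-200,200)],DOWN,ob))
E
```

```text
4.75 [ 46.8  -4.6 229.5] [ 0.82978343 -0.07813632  0.42945598] [ 0.22500075  0.69533542  1.35041471 -0.7621564   1.41579943  0.51867416]
[[0.87, -2.66, -0.71, 0.0, 0.0, 0.0], [1.05, -2.66, -1.25, 0.0, 0.0, 0.0]] [[-4.02, -3.43, 3.19, -0.0, 0.79, 0.0], [-6.13, -3.45, 5.31, -0.0, 0.79, 0.0]]
```

View pics/c3.png

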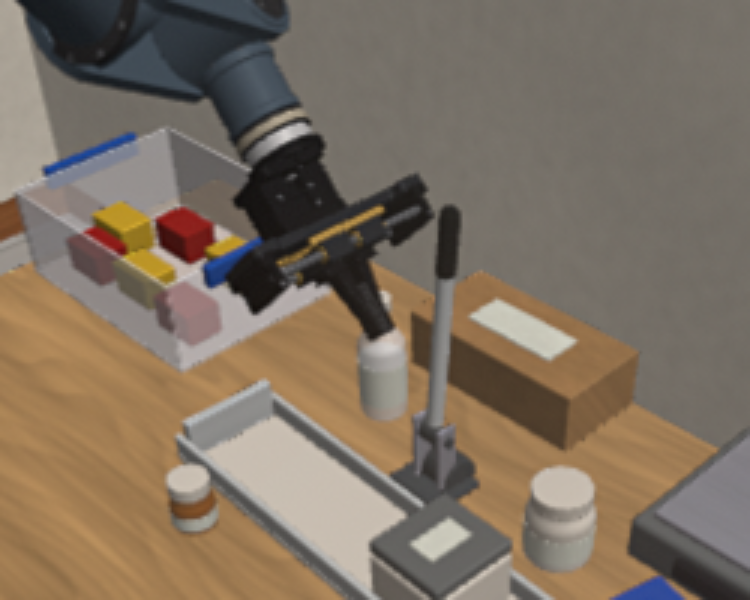

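The barrier stands upright on its own, with the grip at (450,230), and the gripper is clear of it to the left. I'll back off toward the robot, then go round behind the box.

Request:
move_arm --commands '[[[0.5, -1.5, -0.4, 0, 0, 0], [0.87, -2.66, -0.71, 0, 0, 0], [0.87, -2.66, -0.71, 0, 0, 0], [-4.02, -3.43, 3.19, 0, 0.79, 0], [-4.02, -3.43, 3.19, 0, 0.79, 0], [-4.02, -3.43, 3.19, 0, 0.79, 0], [-4.02, -3.43, 3.19, 0, 0.79, 0], [-6.13, -3.45, 5.31, 0, 0.79, 0], [-6.13, -3.45, 5.31, 0, 0.79, 0], [-6.13, -3.45, 5.31, 0, 0.79, 0], [-6.13, -3.45, 5.31, 0, 0.79, 0], [-6.13, -3.45, 5.31, 0, 0.79, 0]]]' --claw 0.3

```text
time: 6.25
position: [0.4756, -0.1448, 0.3819]
tool_rot: [0.722, 0.692, 0.001, -0.002]
ft_force: [-0.4, 0.3, -0.4]
grip_width: 0.0302
grip_force: 0.0
```

```bash
python3 - <<'E'
from h import *
ob=get_obs();print(ob['time'],tip(ob),ob['ft_force'],ob['q'],ob['grip_width'])
print(rel([(-10,-207,150),(-10,-207,36)],DOWN,ob))
E
```

```text
6.25 [ -89.7 -197.9  199.9] [-0.40485682  0.27323265 -0.36216344] [-0.52154065  0.3893714   1.77260497  0.00412838  0.98220154 -0.48117749] 0.030243129432126037
[[-0.23, 1.99, 1.24, -0.0, -0.0, 0.01], [-0.24, 1.99, 4.09, -0.0, -0.0, 0.01]]
```

Request:
move_arm --commands '[[[-0.23, 1.0, 0.3, 0, 0, 0], [-0.23, 1.99, 1.24, 0, 0, 0], [-0.24, 1.99, 1.24, 0, 0, 0], [-0.24, 1.99, 2.3, 0, 0, 0], [-0.24, 1.99, 3.3, 0, 0, 0], [-0.24, 1.99, 4.09, 0, 0, 0], [-0.24, 1.99, 4.09, 0, 0, 0], [-0.24, 1.99, 4.09, 0, 0, 0]]]'

```text
time: 7.25
position: [0.5551, -0.1581, 0.22]
tool_rot: [0.722, 0.692, 0.002, -0.0]
ft_force: [0.1, -0.7, 0.1]
grip_width: 0.0306
grip_force: 0.0
```

```bash
python3 - <<'E'
from h import *
for n in('side','top'): snap(n,n+'4')
a=cv2.imread('pics/side4.png')[60:260,180:430];b=cv2.imread('pics/top4.png')[110:260,210:400]
cv2.imwrite('pics/c4.png',np.hstack([cv2.resize(a,(400,320)),cv2.resize(b,(400,320))]))
ob=get_obs();print(ob['time'],tip(ob),ob['ft_force'],ob['q'])
print(rel([(-10,-160,36),(-10,60,36),(-10,101,36)],DOWN,ob))
E
```

```text
7.35 [  -8.7 -208.1   38.4] [-0.1083286  -0.04555979 -0.00800956] [-0.47219569  0.72969812  1.68648812  0.00509988  0.72338895 -0.43211319]
[[1.21, -0.01, 0.06, 0.0, -0.0, 0.0], [6.71, 0.01, 0.08, 0.0, -0.0, 0.0], [7.74, 0.02, 0.08, 0.0, -0.0, 0.0]]
```

View pics/c4.png

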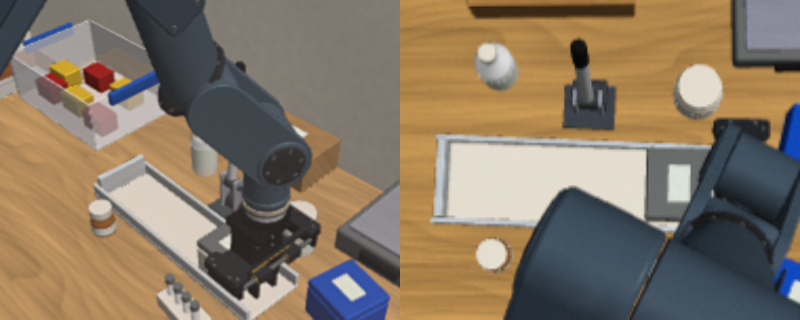

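The barrier is still up, at (580,60) in the right half, and the fingers are behind the box. Pushing now.

Request:
move_arm --commands '[[[0.3, 0, 0.05, 0, 0, 0], [0.6, 0, 0.05, 0, 0, 0], [1.0, 0, 0.05, 0, 0, 0], [1.5, 0, 0.05, 0, 0, 0], [2.0, 0, 0.05, 0, 0, 0], [2.5, 0, 0.05, 0, 0, 0], [3.0, 0, 0.05, 0, 0, 0], [3.5, 0, 0.05, 0, 0, 0], [4.0, 0, 0.05, 0, 0, 0], [4.5, 0, 0.05, 0, 0, 0], [5.0, 0, 0.05, 0, 0, 0]]]'

```text
time: 8.72
position: [0.5635, 0.0426, 0.2169]
tool_rot: [0.723, 0.691, 0.001, -0.002]
ft_force: [0.3, -1.8, 0.5]
grip_width: 0.0302
grip_force: 1.3
```

```bash
python3 - <<'E'
from h import *
for n in('side','top'): snap(n,n+'5')
a=cv2.imread('pics/side5.png')[60:260,180:430];b=cv2.imread('pics/top5.png')[110:260,210:400]
cv2.imwrite('pics/c5.png',np.hstack([cv2.resize(a,(400,320)),cv2.resize(b,(400,320))]))
ob=get_obs();print(ob['time'],tip(ob),ob['ft_force'],ob['q'])
print(rel([(-10,60,36),(-10,100,36)],DOWN,ob))
E
```

```text
8.825 [-11.6  -5.1  34.8] [-0.47451621 -0.81765205 -0.08626199] [-0.12126667  0.72622398  1.71955145  0.00763706  0.6978382  -0.0846484 ]
[[1.65, 0.04, -0.02, -0.0, -0.01, 0.01], [2.65, 0.05, -0.02, -0.0, -0.01, 0.01]]
```

View pics/c5.png

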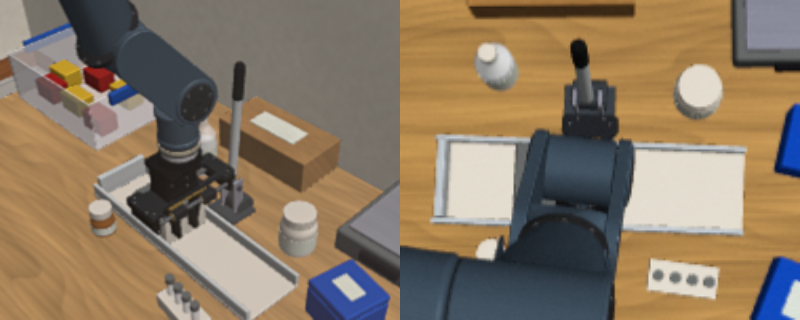

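The box has passed under the upright barrier and nothing else has moved. Now the last stretch, slowing towards the stop.

Request:
move_arm --commands '[[[0.4, 0, 0, 0, 0, 0], [0.8, 0, 0, 0, 0, 0], [1.2, 0, 0, 0, 0, 0], [1.6, 0.03, 0, 0, 0, 0], [1.9, 0.03, 0, 0, 0, 0], [2.1, 0.03, 0, 0, 0, 0], [2.25, 0.03, 0, 0, 0, 0], [2.4, 0.03, 0, 0, 0, 0], [2.5, 0.03, 0, 0, 0, 0], [2.58, 0.03, 0, 0, 0, 0], [2.64, 0.03, 0, 0, 0, 0]]]'

```text
time: 10.2
position: [0.5697, 0.1466, 0.2175]
tool_rot: [0.723, 0.691, 0.001, -0.001]
ft_force: [-0.5, -1.0, -2.0]
grip_width: 0.0305
grip_force: 0.9
```

```bash
python3 - <<'E'
from h import *
c=snap('side','side6'); c=snap('top','top6')
ob=get_obs();print(ob['time'],tip(ob),ob['ft_force'])
E
```

```text
10.3 [-9.7 97.9 35.6] [-0.84535751 -0.26374923  0.67842928]
```

Request:
move_arm --commands '[[[0.05, 0, 0, 0, 0, 0], [0.1, 0, 0, 0, 0, 0], [0.13, 0, 0, 0, 0, 0], [0.13, 0, 0, 0, 0, 0]]]'

```text
time: 10.8
position: [0.5698, 0.151, 0.2176]
tool_rot: [0.723, 0.691, 0.001, -0.001]
ft_force: [-1.4, -5.0, 0.0]
grip_width: 0.0306
grip_force: 3.1
```

Request:
move_arm --commands '[[[0.05, 0, 0, 0, 0, 0], [0.08, 0, 0, 0, 0, 0], [0.08, 0, 0, 0, 0, 0]]]'

```text
time: 11.18
position: [0.57, 0.1517, 0.2178]
tool_rot: [0.723, 0.691, -0.001, 0.0]
ft_force: [-2.0, -17.4, 2.2]
grip_width: 0.0303
grip_force: 8.7
```

The force rose to 17 N with no further travel, so the box is against the stop. Backing straight off and up.

Request:
move_arm --commands '[[[-0.2, 0, 0, 0, 0, 0], [-0.6, 0, 0, 0, 0, 0], [-1.2, 0, 0, 0, 0, 0], [-1.2, 0, -0.5, 0, 0, 0], [-1.2, 0, -1.5, 0, 0, 0], [-1.2, -1.0, -2.5, 0, 0, 0], [-1.2, -2.0, -3.0, 0, 0, 0], [-1.2, -3.0, -3.0, 0, 0, 0], [-1.2, -3.8, -3.0, 0, 0, 0], [-1.2, -3.8, -3.0, 0, 0, 0], [-1.2, -3.8, -3.0, 0, 0, 0]]]'

```text
time: 12.55
position: [0.4173, 0.1133, 0.3378]
tool_rot: [0.723, 0.691, 0.003, -0.0]
ft_force: [-0.2, 0.5, -0.0]
grip_width: 0.0306
grip_force: 0.0
```

```bash
python3 - <<'E'
from h import *
for n in('side','top'): snap(n,n+'7')
a=cv2.imread('pics/side7.png')[60:260,180:430];b=cv2.imread('pics/top7.png')[110:260,210:400]
cv2.imwrite('pics/c7.png',np.hstack([cv2.resize(a,(400,320)),cv2.resize(b,(400,320))]))
ob=get_obs();print(ob['time'],tip(ob),ob['ft_force'])
E
```

```text
12.65 [-159.5   57.   155.5] [-0.20480649 -0.87079832 -1.43157581]
```

View pics/c7.png

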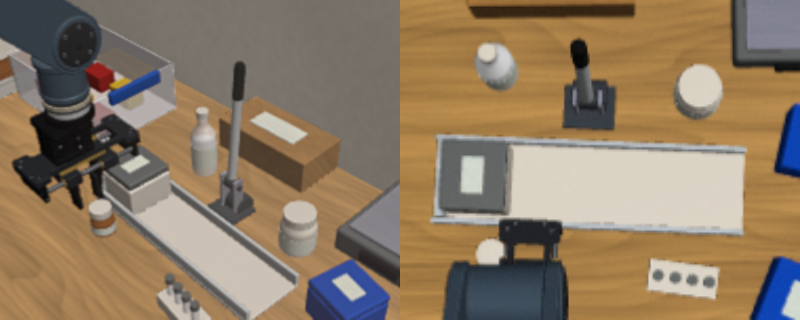

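The box sits flat against the end stop at (472,175) in the right half. The barrier is upright, the bystanders are in place and the gripper is clear.

```bash
python3 -c "
from rig import *
print(hand_in())"
```

```text
the job is handed in; nothing more can be done
None
```

The job is handed in at about 13 s of robot time: the barrier stands raised by itself, the sample box rests against the end stop, and the other things look unmoved in the last pictures; `hand_in()` returned no verdict.

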